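# Refit the griddle's grease tray from the pot

## Robot

A 6-joint arm with a two-finger parallel gripper is mounted at the origin on the work surface. World frame = base frame: x ahead of the robot, y to its left, z up, the work surface at z = 0. Lengths are in mm, angles in rad, forces in N, time in s.
With the tool pointing down it reaches from about 275 to 1000 mm from the base axis. Payload 8.4 kg.
Tool frame: the origin (TCP) lies at the very end of the fingers, on their centre line; the grasp point (between the pads) lies 19 mm behind it; z points along the fingers, y is the line along which they close (so a half turn about z gives the same grasp; the last joint's range is limited). The gripper opens to 85 mm and grips with 20 to 120 N. Pads are 22 mm wide; open, the fingers measure 114 mm over their backs; the gripper's body (76 mm by 85 mm) begins 54 mm behind the grasp point. The pads swing forward as they close: fully open they stand 13 mm farther back than shut.
Start: joints at [1.32, 0.353, 1.633, -0, 1.155, -0.002], TCP at [153.899, 605.758, 192.881] pointing down, gripper open.
Joint ranges: [-2.63, 2.63], [-0.92, 2.1], [0.06, 2.66], [-1.3, 4.44], [0, 2.69], [-3.02, 3.02]. Speed limits (rad/s): [2.22, 2.22, 2.79, 3.14, 3.14, 3.14].

## Interface

Orientations are given as [roll, pitch, yaw] about the fixed x, y, z axes, in that order (R = Rz(yaw) Ry(pitch) Rx(roll)).
In Python, from rig import telemetry, imaging, r gives the robot as it stands. The module is installed in compiled form; this text tells all that it offers.
- The arm moves only by the tool step_arm, never from a script. Its argument "moves" is a list of rows, each a list of 3 entries, a list of its own where there are three numbers: the turn, a rotation vector about the tool's x, y, z scaled (see below), then the shift along the tool's x, y, z scaled (see below), then the opening, from -1 (shut) to 1 (fully open). A call has 1 to 8 rows; each row is the pose to reach, as a shift and turn from the pose commanded when the call began, along the tool's axes at that moment; what a row does not reach only later rows make up. The controller multiplies each number of a shift by 200 mm and each number of a turn by 45 degrees. A row lasts 1/10 s, in which the tool goes at most 50 mm and 8.59 degrees, less where a joint would pass 70% of its speed; a pose out of reach is approached as far as the arm can. A call with a number of a shift or a turn outside -1 to 1 is refused whole. A call with a gripper value outside its range is refused whole. The fingers move at their own pace and stop on an object; "squeeze" is the grip in N (left out, the last holds). Time passes only in rows, so rows that repeat a pose let the fingers close. It gives the time, the measured TCP pose, the force, the opening and the grip force at its end, in the units of the state.
- telemetry.sense(): the state, without advancing time (a new reading comes with each control period).
- imaging.grab_frame(name): name is "side" or "top"; returns the picture (480x640x3 uint8, red, green, blue); there is no depth.
- imaging.calibration(name): a dict with "fx", "fy", "cx", "cy" (pixels), "cam_to_world" (4x4, takes a point from camera to world coordinates). Camera axes: x right, y up, looking along -z (the intrinsics and any distortion apply to the point x, -y, -z); pixel columns grow to the right and rows downward; lengths in mm; the calibration is good to about 2 mm. A picture is of the moment at which its call begins. calibration takes no time and is no camera call.
- r.sign_off(): hands the job in; it is judged then, once.
Trained networks look in the newest picture that a camera, given by its name, has taken for a name from the list of things; names that differ only in an ending like _2 or _b are one class to them, and where a whole thing is asked for, a point or a joint stands for the part that bears it (a point fixed in the world has none). Each returns a list of dicts, best first, with "conf" (0 to 1); they miss things now and then, are a little off and sometimes report something else, mostly with a low value. They report only what shows in the picture. A call takes as long as a camera call. They do not tell look-alikes from the thing itself.
- imaging.recognise(camera, name): "extent" ([left, top, width, height] in pixels, round what is visible of it).
- imaging.mark_of(camera, name): "xy" ([column, row] in pixels: a listed point, or the origin of a listed thing).
The state is a dict: "clock": time; "qpos": joint angles; "qvel": joint speeds; "joint_efforts": joint torques, N m; "eef_pos": TCP position; "tcp_rot": TCP orientation; "contact_force": force on the tool from outside, world axes, zero at the start; "wrist_torque": the same for the moment, N m; "opening": opening from 0.0 (shut) to 1.0 (fully open); "grasp_force": force on a finger pad.
Only numpy, scipy, OpenCV 4.12 (cv2) and the standard library are available. Lean on these libraries where they do the work, as an engineer would, in place of code of your own. Each camera call takes 0.05 s, during which the arm holds its last target. There are 200 camera calls.

## Task

Lift the red grease tray out of the aluminium pot and set it down (do not drop it), open side up, on the sill in front of the griddle's tray bay, then let go of it. With the tray released, push it into the bay until it sits flat, square and fully home against the stop. Leave the two burner caps in the pot, and the pot and everything else on the stove where they are.

Things in the scene. Friction and masses are not known exactly. Their poses are not given: they have to be found in the camera images.
- tray: Red enamelled grease tray, an open-topped trough 120 long (its x) x 50 wide (its y) x 30 high, walls 4 mm, about 0.2 kg, both ends alike (either end may go in first). Lies open side up in the pot, on its floor. Origin: centre of its underside; z up out of its open side.
- pot: Heavy low aluminium pot, 260 outside diameter, 75 high, wall 4, floor 5 thick, loose, 2 kg. Two loop handles at its +y and -y sides reach 170 from the axis at 63 height. Origin: centre of its underside on the stove; z up. Stands left or right, with the griddle on the other side.
- cap_a: Black round burner cap 44 diameter, 12 high, lying in the pot beside the tray. Origin: centre of its underside.
- cap_b: A second such black burner cap in the pot. Origin: centre of its underside.
- griddle: Fixed black cast-iron stovetop griddle; tray bay on the robot's side. Origin on the stove under the middle of the bay's mouth; x points into the bay, z up. The black plate, 200 wide, covers the bay from x 45 to 260: underside z 48, rim top z 70. The bay is open above from x 0 to 45. Steel sill and bay floor, 10 thick (top at z 10), 130 wide, from x -160 to 130.
- bay_mouth (a point): Middle of the bay's mouth on the top of its floor; axes as the griddle's. Two guide rails run from x 0 to 112, inner faces at y +-27 (54 apart), tops 28 above the floor; they flare outwards in front to x -22, about 62 apart there. The stop face is at x 100. The sill before the mouth is flat and free.
- tray_home (a point): Where the tray's origin lies when fully home: 40 mm inside the mouth, on the bay floor; axes as the griddle's. The tray then sticks out 20 mm in front of the mouth.
- kettle: Stainless tea kettle, 180 diameter, 200 high with its black bail handle. Bystander. Origin: centre of its underside.
- glass_cover: Domed glass cover with steel rim and black knob, 216 diameter, 102 high. Bystander. Origin: centre of its underside.
- paddle: Wooden rice paddle lying along its x, about 262 long, 62 wide, 10 thick. Bystander. Origin: underside, 125 mm from its handle end.
Not all that is in view belongs to the job. What is shaped like the cap_b but turquoise is not meant.

How it is judged:
By the outcome, as a careful person would: the job done as asked, in the order asked, and still so for the second after the job is handed in, with the robot touching nothing.
It also fails if it takes over 64 s, if anything falls off the work surface, if the arm or the gripper's body presses on something with over 40 N, if the wrist force passes 120 N, or if a joint passes its speed limit or range.

## Working session

There is one attempt and no reset: what is moved stays moved. The work goes in short steps, Python scripts to look and compute and a tool call to move; the robot and the scene stay as the last step left them, time stands still between calls to the robot, and variables do not carry over. Pictures are saved under pics/ and viewed, at most 11 in all, crops included, and the job is handed in when it is done.

Besides the shell and the picture viewer there is one more tool, called after "Request:" as name([rows], argument=value, ...), one row to a line, values as JSON. step_arm: Moves the arm, as the interface text tells. Its arguments: {"type":"object","properties":{"moves":{"type":"array"},"squeeze":{"type":"number"}},"required":["moves"]}

```bash
mkdir -p pics
python3 - <<'E'
from rig import telemetry, imaging, r
import cv2, numpy as np
np.set_printoptions(precision=3,suppress=True)
for n in ("side","top"):
    im=imaging.grab_frame(n); cv2.imwrite(f"pics/{n}0.png",im[:,:,::-1])
    c=imaging.calibration(n); print(n,c)
    for t in ("tray","pot","griddle","bay_mouth","tray_home"):
        print(t,[(np.round(d["xy"],1).tolist(),round(d["conf"],2)) for d in imaging.mark_of(n,t)[:3]])
print(telemetry.sense())
E
```

```text
side {'fx': 580.9455645747959, 'fy': 580.9455645747959, 'cx': 323.968601314442, 'cy': 234.62323809045185, 'cam_to_world': array([[    0.996,     0.053,    -0.077,   366.789],
       [   -0.093,     0.618,    -0.78 , -1177.983],
       [    0.007,     0.784,     0.621,   967.001],
       [    0.   ,     0.   ,     0.   ,     1.   ]])}
tray [([346.8, 200.7], 0.97)]
pot [([350.8, 195.6], 0.78)]
griddle [([375.4, 289.6], 0.63)]
bay_mouth [([371.0, 282.7], 0.68)]
tray_home [([388.7, 285.6], 0.61)]
top {'fx': 478.5968837170359, 'fy': 478.5968837170359, 'cx': 320.8503963043723, 'cy': 234.12606324218257, 'cam_to_world': array([[  -0.011,    0.997,   -0.079,  400.312],
       [  -1.   ,   -0.012,   -0.006,  -29.365],
       [  -0.007,    0.079,    0.997, 1221.449],
       [   0.   ,    0.   ,    0.   ,    1.   ]])}
tray [([244.2, 203.4], 0.74), ([384.0, 198.8], 0.47)]
pot [([227.5, 197.6], 0.85)]
griddle [([384.1, 198.5], 0.98)]
bay_mouth [([386.7, 198.1], 0.92)]
tray_home [([382.8, 180.6], 0.85), ([244.1, 203.0], 0.32)]
{'clock': 0.6, 'qpos': array([ 1.32 ,  0.353,  1.633,  0.   ,  1.155, -0.002]), 'qvel': array([0., 0., 0., 0., 0., 0.]), 'joint_efforts': array([ -0.   , -60.488, -34.231,  -0.   ,   0.002,  -0.   ]), 'eef_pos': array([153.914, 605.751, 192.899]), 'tcp_rot': array([ 3.142, -0.   ,  2.893]), 'contact_force': array([-0.067, -0.567, -0.614]), 'wrist_torque': array([ 0.017,  0.007, -0.051]), 'grasp_force': 0.0, 'opening': 1.001622823996633}
```

View pics/top0.png

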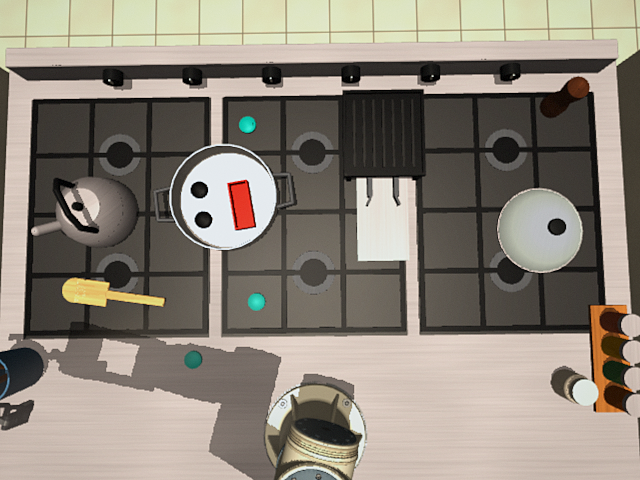

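View pics/side0.png

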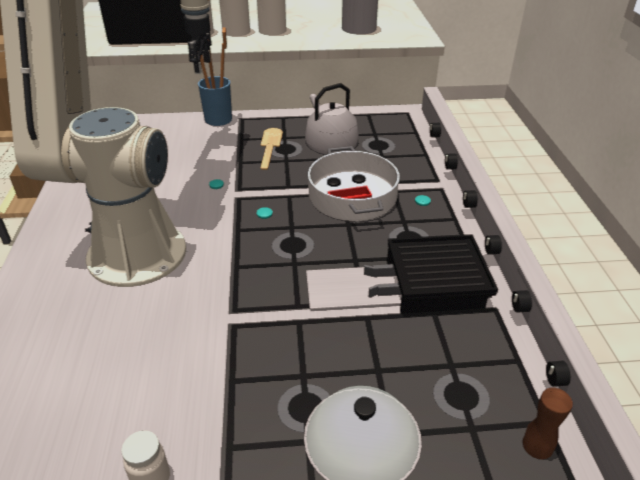

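The tray is the only red trough, at about (242,205) in the top view and (350,193) in the side view. The pot is on the left, with its black caps at (200,190) and (203,220). The turquoise discs are decoys. The sill is at (382,220), and the bay faces the robot. Next I'll enlarge both views to get corner pixels.

```bash
cat > h.py <<'E'
import numpy as np, cv2
from rig import telemetry, imaging
np.set_printoptions(precision=1,suppress=True)
def ray(cam,uv):
    c=imaging.calibration(cam); T=c["cam_to_world"]
    d=np.array([(uv[0]-c["cx"])/c["fx"],-(uv[1]-c["cy"])/c["fy"],-1.])
    return T[:3,3],T[:3,:3]@d
def at_z(cam,uv,z):
    o,d=ray(cam,uv); return o+d*(z-o[2])/d[2]
def tri(a,b):
    o1,d1=ray("top",a);o2,d2=ray("side",b)
    s=np.linalg.lstsq(np.c_[d1,-d2],o2-o1,rcond=None)[0]
    p,q=o1+s[0]*d1,o2+s[1]*d2
    return (p+q)/2,np.linalg.norm(p-q)
def proj(cam,P):
    c=imaging.calibration(cam);T=np.linalg.inv(c["cam_to_world"]);p=T[:3,:3]@np.asarray(P,float)+T[:3,3]
    return np.array([c["cx"]-c["fx"]*p[0]/p[2],c["cy"]+c["fy"]*p[1]/p[2]])
E
python3 - <<'E'
from h import *
t=cv2.imread("pics/top0.png");s=cv2.imread("pics/side0.png")
for n,im in(("top",t),("side",s)):
    hsv=cv2.cvtColor(im,cv2.COLOR_BGR2HSV)
    m=(((hsv[...,0]<8)|(hsv[...,0]>172))&(hsv[...,1]>150)&(hsv[...,2]>60)).astype(np.uint8)
    k,l,st,ce=cv2.connectedComponentsWithStats(m); i=1+np.argmax(st[1:,4]); 
    pts=cv2.findNonZero((l==i).astype(np.uint8)); R=cv2.minAreaRect(pts)
    print(n,st[i],R,cv2.boxPoints(R).tolist())
def cr(im,x,y,w,h,f): return cv2.resize(im[y:y+h,x:x+w],None,fx=f,fy=f,interpolation=cv2.INTER_CUBIC)
# left col: top pot, right: top griddle ; bottom: side
A=cr(t,150,140,150,115,2.6);B=cr(t,335,85,100,115*1,2.6)
A=cr(t,165,140,135,100,2.96);B=cr(t,320,165,135,100,2.96)
C=cr(s,290,140,135,100,2.96);D=cr(s,300,225,200,100,2.0)
def fit(x): return cv2.resize(x,(400,300)) if x.shape[:2]!=(300,400) else x
cv2.imwrite("pics/m1.png",np.vstack([np.hstack([fit(cr(t,165,140,133,100,3)),fit(cr(t,320,165,133,100,3))]),np.hstack([fit(cr(s,290,140,133,100,3)),fit(cr(s,300,225,133,100,3))])]))
E
```

```text
top [228 180  28  50 935] ((241.025390625, 204.4813690185547), (47.64779281616211, 20.669904708862305), 80.27242279052734) [[226.81365966796875, 182.74623107910156], [247.18637084960938, 179.25376892089844], [255.23712158203125, 226.2165069580078], [234.86441040039062, 229.70896911621094]]
side [328 187  43  11 320] ((349.0, 192.0), (10.0, 42.0), 90.0) [[328.0, 187.0], [370.0, 187.0], [370.0, 197.0], [328.0, 197.0]]
```

View pics/m1.png

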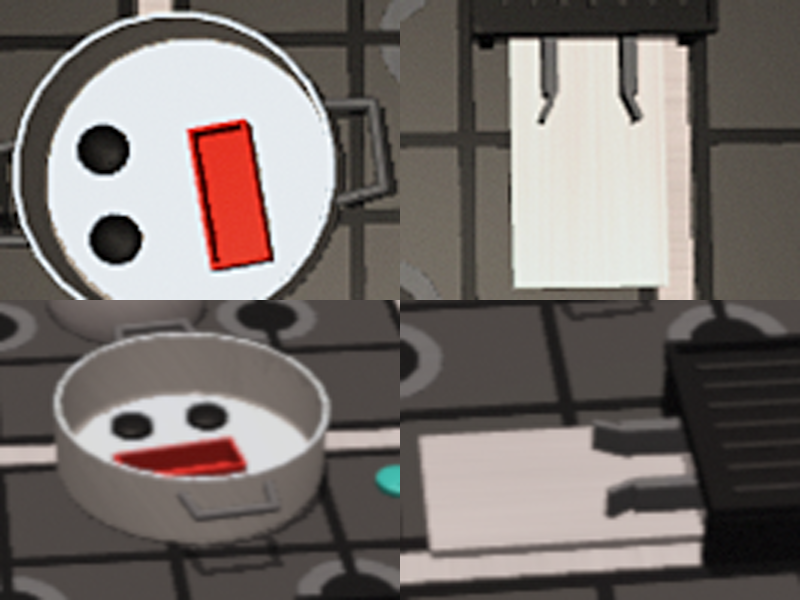

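The four crops show:
- **Tray:** red trough, corners at about (227.5,183), (247.5,180), (256,226.5) and (236,230) in the top view. Only the red trough fits the description.
- **Bay:** sill, two flared rails and the black plate.

Next I'll triangulate the corners.

Run:
```python
from h import *
P={"tray hi +y":((227.5,183.2),(368.1,185.9)),"tray lo +y":((235.8,229.6),(327.6,191.5)),"tray hi -y":((247.5,179.9),(371.5,193.9)),
"sill lo+y":((357.6,260.4),(306.7,270.6)),"sill lo-y":((408.8,260.4),(310.6,308.5)),
"rail+ tip":((367.5,205.6),(364.8,265.6)),"rail- tip":((399.1,205.2),(369.8,287.5)),
"pot rim far(+x)":((222.,144.2),(0,0))}
for k,(a,b) in P.items():
    if b[0]: print(k,*tri(a,b))
for uv in [(227.5,183.2),(247.5,179.9),(255.8,226.5),(235.8,229.8)]: print("tray z35",at_z("top",uv,35))
for uv in [(357.6,260.4),(408.8,260.4)]: print("sill z10",at_z("top",uv,10))
for a in [(367.5,205.6),(399.1,205.2),(368.3,180),(395.3,180)]: print("rails z38",at_z("top",a,38))
for a in [(386.7,198.1),(382.8,180.6)]: print("net mouth/home z10",at_z("top",a,10))
# plate front edge in top view
for a in [(343.5,176),(424.5,177.5)]: print("plate front z70",at_z("top",a,70))
# pot rim: ellipse points from crop
for a in [(223.5,143.8),(276.6,197.5),(169.5,197.5),(223,250)]: print("pot rim z75",at_z("top",a,75))
# caps
for a in [(199.3,189.8),(203.5,219.8)]: print("cap z17",at_z("top",a,17))
# plate edges
im=cv2.imread("pics/top0.png");s=cv2.cvtColor(im,cv2.COLOR_BGR2GRAY)
print("row230",s[230,350:420]); print("row245",s[245,350:420]); print('row185',s[185,352:420])
```

```text
tray hi +y [628.5 210.5  34. ] 5.865531408106082
tray lo +y [509.7 188.9  36.1] 3.384013576275521
tray hi -y [632.3 159.1  41.2] 0.9342681297833281
sill lo+y [ 429.3 -114.5   11.4] 1.546177587539743
sill lo-y [ 428.6 -243.7   10.8] 2.8480373787965307
rail+ tip [ 566.5 -139.7   39.2] 5.298646079701356
rail- tip [ 566.3 -218.    40.8] 5.312579487774905
tray z35 [625.3 210.4  35. ]
tray z35 [633.1 160.1  35. ]
tray z35 [515.2 139.3  35. ]
tray z35 [507.6 189.2  35. ]
sill z10 [ 428.6 -114.6   10. ]
sill z10 [ 427.2 -243.8   10. ]
rails z38 [ 564.  -139.6   38. ]
rails z38 [ 564.  -218.2   38. ]
rails z38 [ 628.5 -142.8   38. ]
rails z38 [ 627.6 -210.3   38. ]
net mouth/home z10 [ 586.6 -191.5   10. ]
net mouth/home z10 [ 631.9 -182.5   10. ]
plate front z70 [632.9 -79.6  70. ]
plate front z70 [ 626.8 -276.5   70. ]
pot rim z75 [715.2 212.5  75. ]
pot rim z75 [581.2  83.2  75. ]
pot rim z75 [584.4 342.8  75. ]
pot rim z75 [455.6 212.4  75. ]
cap z17 [612.6 285.9  17. ]
cap z17 [535.6 274.5  17. ]
row230 [102 105 104 104 105 106  46 211 237 227 229 227 225 228 227 230 227 226
 229 227 225 226 228 227 227 227 226 225 226 225 226 227 226 228 229 226
 225 227 228 227 226 228 228 229 229 229 226 228 228 228 228 228 228 228
 227 226 222 229 218 204 202 202 203 203 205 217 143  85  58  41]
row245 [107 106 106 107 106 106  93 171 228 231 230 230 229 230 229 230 229 228
 229 229 226 228 229 229 228 229 226 228 228 228 230 229 229 229 229 229
 228 230 231 229 229 230 230 232 231 230 230 228 229 230 230 231 230 230
 229 228 225 228 230 209 200 200 202 200 204 203 219 150  50  41]
row185 [ 93  89  86  75 168 229 230 227 227 225 224 228 231 241 176  67  89 106
 107  93 179 225 230 225 224 224 222 223 224 222 224 226 225 224 225 226
 223 227 227 242 155   9  84 109 104 100 116 207 226 224 224 221 221 221
 226 217 208 207 207 206 209 211 223 146  46  39  38  40]
```

```bash
cat >> h.py <<'E'
from scipy.spatial.transform import Rotation as Ro
def go(p,yaw,cur=None):
    "units for one move from current (assumed commanded) pose to TCP p, pointing down with yaw"
    if cur is None: s=telemetry.sense(); cur=(s["eef_pos"],s["tcp_rot"])
    R0=Ro.from_euler("xyz",cur[1]); R1=Ro.from_euler("xyz",[np.pi,0,yaw])
    t=np.degrees((R0.inv()*R1).as_rotvec())/45; d=R0.inv().apply(np.array(p)-cur[0])/200
    print("turn",np.round(t,4).tolist(),"shift",np.round(d,4).tolist())
E
python3 - <<'E'
from h import *
g=cv2.cvtColor(cv2.imread("pics/top0.png"),cv2.COLOR_BGR2GRAY).astype(float)
def edge(row,lo,hi,sign):
    d=np.diff(g[row,lo:hi])*sign; i=np.argmax(d); w=np.clip(d[max(i-1,0):i+2],0,None)
    return lo+0.5+(np.arange(max(i-1,0),max(i-1,0)+len(w))@w)/w.sum()
def fitx(name,rows,lo,hi,sign,z):
    P=np.array([at_z("top",(edge(r_,lo,hi,sign),r_),z) for r_ in rows])
    for _ in range(3):
        f=np.polyfit(P[:,0],P[:,1],1);e=abs(np.polyval(f,P[:,0])-P[:,1]);P=P[e<max(1.5,2*np.median(e))]
    print(name,"slope %.4f y@590 %.1f n%d"%(f[0],np.polyval(f,590),len(P)))
fitx("sillL",range(182,258),352,362,1,10)
fitx("sillR",range(182,258),404,413,-1,10)
fitx("railL in",range(181,194),369,376,1,38)
fitx("railR in",range(181,194),388,396,-1,38)
fitx("plateL",range(100,172),338,350,-1,70)
fitx("plateR",range(100,172),418,430,1,70)
gT=g.copy(); g=g.T.copy()
def fity(name,cols,lo,hi,sign,z):
    P=np.array([at_z("top",(c,edge(c,lo,hi,sign)),z) for c in cols])
    for _ in range(3):
        f=np.polyfit(P[:,1],P[:,0],1);e=abs(np.polyval(f,P[:,1])-P[:,0]);P=P[e<max(1.5,2*np.median(e))]
    print(name,"slope %.4f x@y-180 %.1f n%d"%(f[0],np.polyval(f,-180),len(P)))
fity("sill front",range(360,406),255,266,-1,10)
fity("plate front",[*range(358,366),*range(374,390),*range(400,406)],172,184,1,70)
go([570,175,193],3.319)
E
```

```text
sillL slope -0.0012 y@590 -113.8 n76
sillR slope 0.0011 y@590 -244.4 n76
railL in slope 0.0167 y@590 -152.0 n13
railR in slope -0.0147 y@590 -201.7 n13
plateL slope -0.0090 y@590 -67.7 n66
plateR slope -0.0016 y@590 -279.1 n68
sill front slope 0.0019 x@y-180 428.2 n46
plate front slope 0.0141 x@y-180 628.0 n30
turn [0.0001, -0.0, -0.5427] shift [-2.5468, -1.5751, -0.0006]
```

Griddle yaw is about 0. The mouth is at about (587,-179,10), and home is about (627,-179). The tray is centred at (570,175) with yaw 0.177 and its rim at about z 35, so the heights agree with the text. Moving now.

Request:
step_arm([
  [[0,0,-0.5427],[-1,-0.62,0],1],
  [[0,0,-0.5427],[-1,-0.62,0],1],
  [[0,0,-0.5427],[-1,-0.62,0],1],
  [[0,0,-0.5427],[-1,-0.62,0],1],
  [[0,0,-0.5427],[-1,-0.62,0],1],
  [[0,0,-0.5427],[-1,-0.62,0],1],
])

```text
clock: 1.2
eef_pos: [319.8, 433.3, 193.1]
tcp_rot: [-3.141, 0.001, -2.968]
contact_force: [-0.1, 0.3, -0.1]
opening: 1.003
grasp_force: 0.0
```

```bash
python3 -c "
from h import *
go([570,175,193],3.319)"
```

```text
turn [-0.0013, 0.0008, -0.0045] shift [-1.0089, -1.4883, 0.0025]
```

Request:
step_arm([
  [[0,0,0],[-0.67,-1,0],1],
  [[0,0,0],[-0.67,-1,0],1],
  [[0,0,0],[-0.67,-1,0],1],
  [[0,0,0],[-0.67,-1,0],1],
  [[0,0,0],[-0.67,-1,0],1],
  [[0,0,0],[-0.67,-1,0],1],
  [[0,0,0],[-0.67,-1,0],1],
])

```text
clock: 1.9
eef_pos: [484.7, 263.0, 192.8]
tcp_rot: [3.141, -0.0, -2.966]
contact_force: [0.2, -0.2, 0.6]
opening: 1.004
grasp_force: 0.0
```

```bash
python3 -c "
from h import *
go([570,175,110],3.319)"
```

```text
turn [0.0005, -0.0004, -0.0025] shift [-0.3434, -0.5078, 0.4137]
```

Request:
step_arm([
  [[0,0,0],[-0.343,-0.508,0],1],
  [[0,0,0],[-0.343,-0.508,0],1],
  [[0,0,0],[-0.343,-0.508,0.2],1],
  [[0,0,0],[-0.343,-0.508,0.4],1],
  [[0,0,0],[-0.343,-0.508,0.41],1],
  [[0,0,0],[-0.343,-0.508,0.41],1],
  [[0,0,0],[-0.343,-0.508,0.41],1],
])

```text
clock: 2.6
eef_pos: [570.5, 176.8, 112.9]
tcp_rot: [3.141, 0.002, -2.963]
contact_force: [0.2, 0.7, 0.5]
opening: 1.002
grasp_force: 0.0
```

Run:
```python
from h import *
go([570,175,9],3.319)
T=[]
for n in("top","side"):
    im=imaging.grab_frame(n)[:,:,::-1].copy()
    x,y=(190,140) if n=="top" else (290,110)
    T.append(cv2.resize(im[y:y+120,x:x+100],(400,480),interpolation=cv2.INTER_CUBIC))
cv2.imwrite("pics/m2.png",np.hstack(T))
```

```text
turn [0.0006, 0.0031, 0.0021] shift [0.0056, -0.0087, 0.5194]
```

View pics/m2.png

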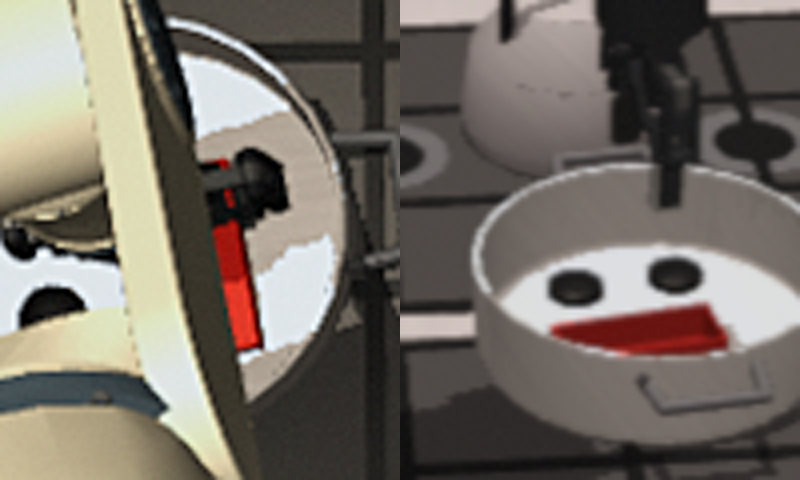

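The gripper is centred above the tray: the fingers straddle it in the top view, and the near finger's tip is at about (356,161) in the side view. The interior floor is free where the fingers go. Descending.

Request:
step_arm([
  [[0,0,0],[0.005,-0.009,0.15],1],
  [[0,0,0],[0.005,-0.009,0.3],1],
  [[0,0,0],[0.005,-0.009,0.42],1],
  [[0,0,0],[0.005,-0.009,0.48],1],
  [[0,0,0],[0.005,-0.009,0.51],1],
  [[0,0,0],[0.005,-0.009,0.51],1],
  [[0,0,0],[0.005,-0.009,0.51],1],
])

```text
clock: 3.4
eef_pos: [570.1, 173.6, 10.1]
tcp_rot: [3.141, 0.002, -2.964]
contact_force: [-0.5, -0.2, 0.4]
opening: 1.0
grasp_force: 0.0
```

Request:
step_arm([
  [[0,0,0],[0,0,0],0],
  [[0,0,0],[0,0,0],-1],
  [[0,0,0],[0,0,0],-1],
  [[0,0,0],[0,0,0],-1],
  [[0,0,0],[0,0,0],-1],
  [[0,0,0],[0,0,0],-1],
  [[0,0,0],[0,0,0],-1],
], squeeze=35)

```text
clock: 4.1
eef_pos: [569.2, 173.3, 8.8]
tcp_rot: [-3.142, -0.0, -2.964]
contact_force: [0.1, 0.4, -0.1]
opening: 0.006
grasp_force: 0.0
```

Run:
```python
from h import *
T=[]
for n in("top","side"):
    im=imaging.grab_frame(n)[:,:,::-1].copy()
    x,y=(190,140) if n=="top" else (290,110)
    T.append(cv2.resize(im[y:y+120,x:x+100],(400,480),interpolation=cv2.INTER_CUBIC))
cv2.imwrite("pics/m3.png",np.hstack(T))
s=telemetry.sense(); print(s)
```

```text
{'clock': 4.2, 'qpos': array([ 0.3,  0.5,  1.8,  0. ,  0.8, -1.5]), 'qvel': array([ 0.,  0.,  0., -0.,  0., -0.]), 'joint_efforts': array([ -0. , -63.1, -24.4,  -0. ,   0. ,   0. ]), 'eef_pos': array([569.2, 173.3,   8.8]), 'tcp_rot': array([-3.1, -0. , -3. ]), 'contact_force': array([0.5, 0.4, 0.3]), 'wrist_torque': array([ 0.,  0., -0.]), 'grasp_force': 0.0, 'opening': -0.004450421020322259}
```

View pics/m3.png

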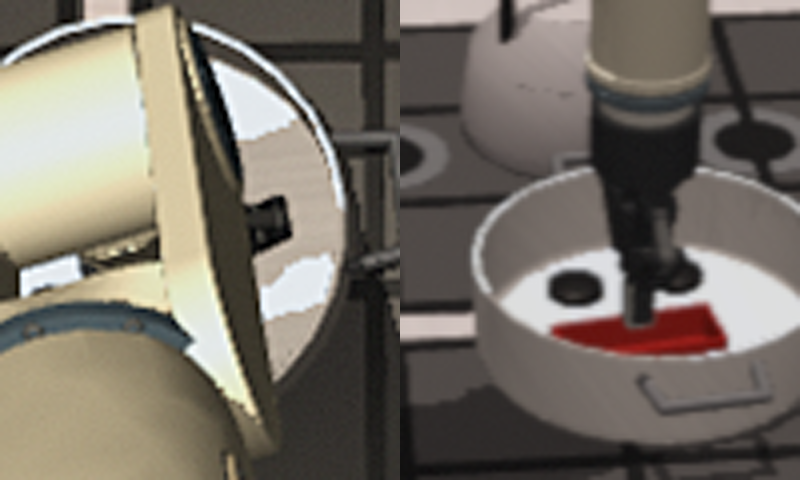

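The gripper closed on nothing. The shut fingertips show at about (349,191) in the side view, over the tray's interior. I'll check the reported TCP against the picture.

Run:
```python
from h import *
print("TCP proj side",proj("side",[569.2,173.3,8.8]),"z20",proj("side",[569.2,173.3,20]),"z35",proj("side",[569.2,173.3,35]),"z45",proj("side",[569.2,173.3,45]))
for z in(113,126):
  for s_ in(-1,1):
    p=np.array([570.5-.177*50*s_,176.8+.984*50*s_,z]); print("open tip",z,s_,proj("side",p),proj("top",p))
for P in([567,175,35],):
  pass
a=0.177; c=np.array([570.3,174.8]); u=np.array([np.cos(a),np.sin(a)]); v=np.array([-u[1],u[0]])
for i in(1,-1):
  for j in(1,-1):
    q=c+60*i*u+25*j*v; print(i,j,q,"side",proj("side",[*q,35]),"z5",proj("side",[*q,5]))
```

```text
TCP proj side [348.1 201.5] z20 [348.2 198.3] z35 [348.4 194. ] z45 [348.5 191. ]
open tip 113 -1 [355.2 179.4] [256. 196.]
open tip 113 1 [344.3 160.7] [214. 204.]
open tip 126 -1 [355.4 175.3] [255.3 195.1]
open tip 126 1 [344.5 156.7] [212.7 203.2]
1 1 [625. 210.] side [365.9 185.9] z5 [365.4 194.5]
1 -1 [633.8 160.8] side [371.6 195.4] z5 [371.  204.1]
-1 1 [506.8 188.8] side [326.  191.9] z5 [325.9 200.6]
-1 -1 [515.6 139.6] side [330.9 201.7] z5 [330.7 210.4]
```

The picture puts the shut tips at about z 45, over the tray, roughly 36 mm above the reported TCP. Lateral position agrees. I'll open and probe downwards in small steps, watching the force.

Request:
step_arm([
  [[0,0,0],[0,0,0],1],
  [[0,0,0],[0,0,0],1],
  [[0,0,0],[0,0,0],1],
  [[0,0,0],[0,0,0],1],
  [[0,0,0],[0,0,0],1],
  [[0,0,0],[0,0,0.02],1],
  [[0,0,0],[0,0,0.04],1],
])

```text
clock: 4.9
eef_pos: [569.3, 173.3, 0.7]
tcp_rot: [3.142, 0.0, -2.964]
contact_force: [0.3, 0.0, -0.0]
opening: 1.002
grasp_force: 0.0
```

Request:
step_arm([
  [[0,0,0],[0,0,0.015],1],
  [[0,0,0],[0,0,0.03],1],
  [[0,0,0],[0,0,0.03],1],
])

```text
clock: 5.2
eef_pos: [568.8, 173.2, -5.7]
tcp_rot: [-3.142, -0.001, -2.964]
contact_force: [-0.2, 0.2, 0.1]
opening: 0.995
grasp_force: 0.0
```

Run:
```python
from h import *
T=[]
for n in("top","side"):
    im=imaging.grab_frame(n)[:,:,::-1].copy()
    x,y=(170,140) if n=="top" else (300,100)
    T.append(cv2.resize(im[y:y+120,x:x+80],(400,600),interpolation=cv2.INTER_CUBIC))
cv2.imwrite("pics/m4.png",np.hstack(T))
s=telemetry.sense(); print(s["eef_pos"],s["contact_force"],s["opening"])
```

```text
[569.1 173.3  -5.2] [-0.2 -0.3 -0.4] 0.9988055424137744
```

View pics/m4.png

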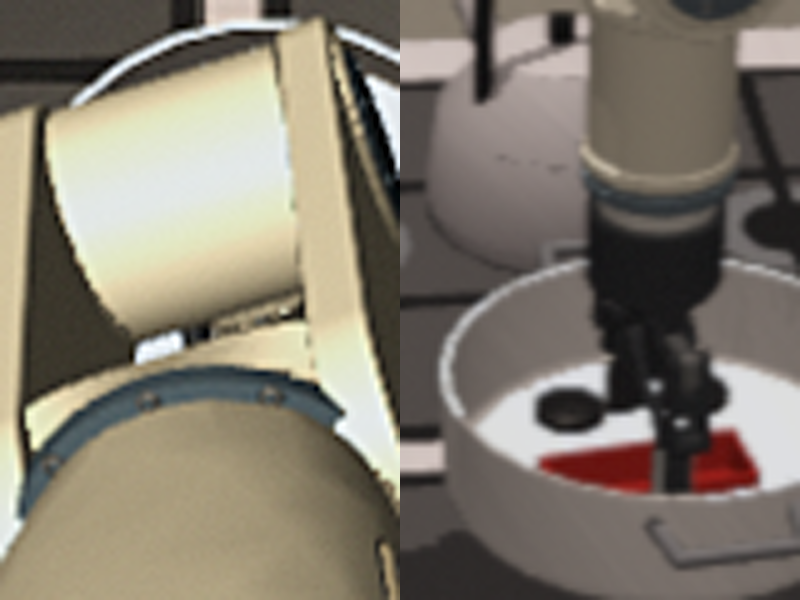

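Run:
```python
from h import *
for z in(8,20,30,40,50,60): print(z,"+y tip",proj("side",[569-8.8,173.3+49,z]),"-y tip",proj("side",[569+8.8,173.3-49,z]))
```

```text
8 +y tip [343.  192.3] -y tip [353.4 211.7]
20 +y tip [343.1 188.9] -y tip [353.5 208.2]
30 +y tip [343.2 186. ] -y tip [353.7 205.3]
40 +y tip [343.3 183.2] -y tip [353.8 202.3]
50 +y tip [343.4 180.2] -y tip [353.9 199.3]
60 +y tip [343.5 177.3] -y tip [354.1 196.4]
```

The +y tip at about (344,181) corresponds to z≈48 with the gripper open. So the real tips sit about 40 mm higher than reported, allowing 13 mm for the open setback. I'll keep descending gently.

Request:
step_arm([
  [[0,0,0],[0,0,0.03],1],
  [[0,0,0],[0,0,0.06],1],
  [[0,0,0],[0,0,0.08],1],
  [[0,0,0],[0,0,0.08],1],
])

```text
clock: 5.7
eef_pos: [568.6, 173.1, -22.0]
tcp_rot: [-3.141, -0.001, -2.964]
contact_force: [-0.3, -0.0, -0.0]
opening: 0.999
grasp_force: 0.0
```

Request:
step_arm([
  [[0,0,0],[0,0,0.02],1],
  [[0,0,0],[0,0,0.04],1],
  [[0,0,0],[0,0,0.05],1],
  [[0,0,0],[0,0,0.05],1],
])

```text
clock: 6.1
eef_pos: [569.0, 173.2, -31.5]
tcp_rot: [-3.141, -0.001, -2.964]
contact_force: [-0.4, -0.6, 0.1]
opening: 0.997
grasp_force: 0.0
```

Request:
step_arm([
  [[0,0,0],[0,0,0],0.5],
  [[0,0,0],[0,0,0],0],
  [[0,0,0],[0,0,0],-1],
  [[0,0,0],[0,0,0],-1],
  [[0,0,0],[0,0,0],-1],
  [[0,0,0],[0,0,0],-1],
], squeeze=35)

```text
clock: 6.7
eef_pos: [569.6, 173.6, -30.6]
tcp_rot: [3.141, 0.001, -2.964]
contact_force: [-1.3, 2.3, 5.2]
opening: 0.579
grasp_force: 37.6
```

Gripped at 0.579, which is about 49 mm and matches the tray's width. Lifting.

Request:
step_arm([
  [[0,0,0],[0,0,-0.05],-1],
  [[0,0,0],[0,0,-0.12],-1],
  [[0,0,0],[0,0,-0.24],-1],
  [[0,0,0],[0,0,-0.4],-1],
  [[0,0,0],[0,0,-0.54],-1],
  [[0,0,0],[0,0,-0.6],-1],
  [[0,0,0],[0,0,-0.6],-1],
], squeeze=45)

```text
clock: 7.4
eef_pos: [570.4, 173.5, 91.0]
tcp_rot: [3.141, 0.004, -2.964]
contact_force: [-0.2, 0.1, -2.2]
opening: 0.577
grasp_force: 48.9
```

Run:
```python
from h import *
go([497,-179,90],np.pi)
im=imaging.grab_frame("side")[:,:,::-1]
cv2.imwrite("pics/m5.png",cv2.resize(im[60:240,260:420],(640,720))[:600])
s=telemetry.sense();print(s["contact_force"],s["grasp_force"],s["opening"])
```

```text
turn [0.0008, 0.0046, 0.2259] shift [0.6725, -1.6701, 0.0023]
[-0.8 -0.5 -2.8] 48.891130685806274 0.575970406339231
```

View pics/m5.png

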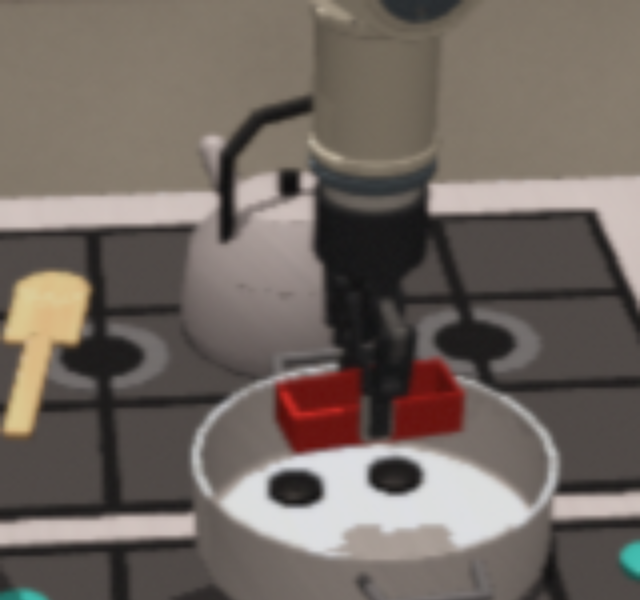

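The tray is held level at about z 127 and both caps are still in the pot, at (334,182) and (358,178). Carrying it to the sill.

Request:
step_arm([
  [[0,0,0.03],[0.05,-0.12,0],-1],
  [[0,0,0.08],[0.12,-0.3,0],-1],
  [[0,0,0.14],[0.19,-0.48,0],-1],
  [[0,0,0.18],[0.27,-0.66,0],-1],
  [[0,0,0.21],[0.32,-0.8,0],-1],
  [[0,0,0.226],[0.355,-0.88,0],-1],
  [[0,0,0.226],[0.36,-0.9,0],-1],
])

```text
clock: 8.15
eef_pos: [528.1, -18.3, 87.2]
tcp_rot: [-3.141, -0.004, 3.139]
contact_force: [-0.2, 0.6, -3.4]
opening: 0.58
grasp_force: 48.8
```

```bash
python3 -c "
from h import *
go([497,-179,91],np.pi)"
```

```text
turn [-0.0002, -0.0045, -0.0029] shift [0.1537, -0.8039, -0.0185]
```

Request:
step_arm([
  [[0,0,0],[0.02,-0.1,0],-1],
  [[0,0,0],[0.05,-0.28,0],-1],
  [[0,0,0],[0.09,-0.46,0],-1],
  [[0,0,0],[0.12,-0.64,0],-1],
  [[0,0,0],[0.15,-0.76,0],-1],
  [[0,0,0],[0.154,-0.8,0],-1],
  [[0,0,0],[0.154,-0.804,0],-1],
  [[0,0,0],[0.154,-0.804,0],-1],
])

```text
clock: 8.95
eef_pos: [499.3, -176.4, 88.3]
tcp_rot: [3.141, -0.001, -3.141]
contact_force: [-0.5, 0.6, -2.5]
opening: 0.574
grasp_force: 48.8
```

Run:
```python
from h import *
go([497,-179,-15],np.pi)
t=imaging.grab_frame("top")[:,:,::-1];s=imaging.grab_frame("side")[:,:,::-1]
A=cv2.resize(t[165:285,320:440],(400,400));B=cv2.resize(s[190:320,280:410],(400,400))
cv2.imwrite("pics/m6.png",np.hstack([A,B]))
for n,im in(("top",t),("side",s)):
    hsv=cv2.cvtColor(np.ascontiguousarray(im),cv2.COLOR_BGR2HSV)
    m=(((hsv[...,0]<8)|(hsv[...,0]>172))&(hsv[...,1]>150)&(hsv[...,2]>60)).astype(np.uint8)
    k,l,st,ce=cv2.connectedComponentsWithStats(m); print(n,st[1:][st[1:,4]>15])
```

```text
turn [0.0009, -0.001, 0.0001] shift [0.011, -0.0132, 0.5167]
top [[383 238  19  15 222]]
side [[346 231  23  26 502]
 [314 233  23  25 527]]
```

View pics/m6.png

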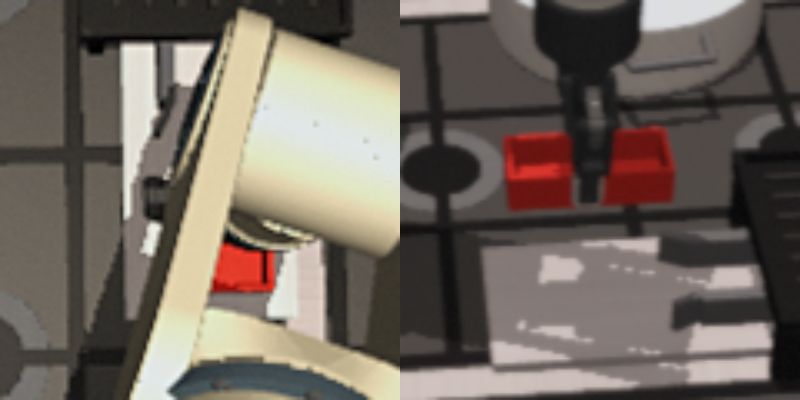

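Run:
```python
from h import *
print("expect side: bottom lo/hi -y", proj("side",[440,-201.4,124]),proj("side",[560,-201.4,124]),"rim lo",proj("side",[440,-201.4,154]),"top rim lo",proj("top",[440,-201.4,154]))
print(tri((402.5,252.3),(314.4,248.5)))
for z in (115,124,133): print(z, proj("side",[440,-201.4,z]))
```

```text
expect side: bottom lo/hi -y [313.3 258.6] [366.7 255.6] rim lo [313.2 248.2] top rim lo [401.  253.3]
(array([ 442.2, -204.5,  155.7]), np.float64(0.28311181427943083))
115 [313.3 261.7]
124 [313.3 258.6]
133 [313.3 255.5]
```

The tray is level and square over the sill, with its rim corner triangulated at (442,-204,156) against 154 expected. Lowering it now, slightly back from the flare.

Request:
step_arm([
  [[0,0,0],[0.045,-0.008,0.1],-1],
  [[0,0,0],[0.045,-0.008,0.26],-1],
  [[0,0,0],[0.045,-0.008,0.4],-1],
  [[0,0,0],[0.045,-0.008,0.48],-1],
  [[0,0,0],[0.045,-0.008,0.52],-1],
  [[0,0,0],[0.045,-0.008,0.53],-1],
  [[0,0,0],[0.045,-0.008,0.53],-1],
])

```text
clock: 9.75
eef_pos: [490.8, -178.7, -16.8]
tcp_rot: [-3.141, 0.0, -3.141]
contact_force: [0.1, 0.8, -2.7]
opening: 0.579
grasp_force: 48.7
```

Request:
step_arm([
  [[0,0,0],[0,0,0.01],-1],
  [[0,0,0],[0,0,0.015],-1],
  [[0,0,0],[0,0,0.015],-1],
])

```text
clock: 10.05
eef_pos: [490.6, -179.1, -19.7]
tcp_rot: [-3.141, 0.001, 3.141]
contact_force: [0.5, 0.1, -2.9]
opening: 0.577
grasp_force: 48.7
```

Predicted contact is at about z -25.6 reported, so I'll creep down.

Request:
step_arm([
  [[0,0,0],[0,0,0.01],-1],
  [[0,0,0],[0,0,0.015],-1],
  [[0,0,0],[0,0,0.015],-1],
])

```text
clock: 10.35
eef_pos: [490.1, -179.0, -23.2]
tcp_rot: [3.142, -0.0, 3.141]
contact_force: [0.2, -0.0, -3.2]
opening: 0.577
grasp_force: 48.7
```

Request:
step_arm([
  [[0,0,0],[0,0,0.008],-1],
  [[0,0,0],[0,0,0.012],-1],
  [[0,0,0],[0,0,0.012],-1],
])

```text
clock: 10.65
eef_pos: [490.2, -179.0, -25.5]
tcp_rot: [3.142, -0.0, 3.142]
contact_force: [-0.1, -0.2, -1.0]
opening: 0.574
grasp_force: 48.9
```

Request:
step_arm([
  [[0,0,0],[0,0,0.004],-1],
  [[0,0,0],[0,0,0.006],-1],
  [[0,0,0],[0,0,0.006],-1],
])

```text
clock: 10.95
eef_pos: [490.3, -179.0, -25.6]
tcp_rot: [3.142, -0.0, 3.141]
contact_force: [-5.3, 1.5, 17.0]
opening: 0.576
grasp_force: 51.2
```

Request:
step_arm([
  [[0,0,0],[0,0,0],0.4],
  [[0,0,0],[0,0,0],0.6],
  [[0,0,0],[0,0,0],1],
  [[0,0,0],[0,0,0],1],
  [[0,0,0],[0,0,0],1],
  [[0,0,0],[0,0,0],1],
])

```text
clock: 11.55
eef_pos: [490.3, -179.0, -26.8]
tcp_rot: [3.142, -0.0, 3.142]
contact_force: [0.3, 0.5, -0.2]
opening: 1.002
grasp_force: 0.0
```

The tray touched down at 17 N and is released. Next: up, back behind the tray, and shut the fingers.

Request:
step_arm([
  [[0,0,0],[0,0,-0.08],1],
  [[0,0,0],[0,0,-0.2],1],
  [[0,0,0],[0,0,-0.36],1],
  [[0,0,0],[0,0,-0.45],1],
  [[0,0,0],[0.1,0,-0.46],0],
  [[0,0,0],[0.3,0,-0.46],-1],
  [[0,0,0],[0.46,0,-0.46],-1],
  [[0,0,0],[0.46,0,-0.46],-1],
])

```text
clock: 12.35
eef_pos: [393.6, -177.9, 64.7]
tcp_rot: [3.14, -0.004, 3.141]
contact_force: [0.8, 0.4, -1.0]
opening: 0.331
grasp_force: 0.0
```

Run:
```python
from h import *
t=imaging.grab_frame("top")[:,:,::-1];s=imaging.grab_frame("side")[:,:,::-1]
A=cv2.resize(t[165:285,320:440],(400,400));B=cv2.resize(s[210:340,280:410],(400,400))
cv2.imwrite("pics/m7.png",np.hstack([A,B]))
print(proj("side",[427,-204,10]),proj("side",[547,-204,10]))
for n,im in(("top",t),("side",s)):
    hsv=cv2.cvtColor(np.ascontiguousarray(im),cv2.COLOR_BGR2HSV)
    m=(((hsv[...,0]<8)|(hsv[...,0]>172))&(hsv[...,1]>150)&(hsv[...,2]>60)).astype(np.uint8)
    k,l,st,ce=cv2.connectedComponentsWithStats(m)
    for i in range(1,k):
        if st[i,4]>15:
            R=cv2.minAreaRect(cv2.findNonZero((l==i).astype(np.uint8))); print(n,st[i],R)
            if n=="top": print([at_z("top",p,40) for p in cv2.boxPoints(R)])
s=telemetry.sense();print(s["eef_pos"],s["tcp_rot"],s["opening"])
```

```text
[308.1 296.6] [358.9 293.5]
top [374 210  21  48 748] ((384.0, 233.5), (47.0, 20.0), 90.0)
[array([ 552.5, -155.3,   40. ]), array([ 551.9, -205. ,   40. ]), array([ 435.3, -202.3,   40. ]), array([ 435.8, -153. ,   40. ])]
side [ 311  271   51   25 1105] ((335.9554443359375, 282.809326171875), (22.147502899169922, 50.34693908691406), 86.3086166381836)
[ 398.5 -179.3   65.6] [-3.1  0.   3.1] 0.13862603145412664
```

View pics/m7.png

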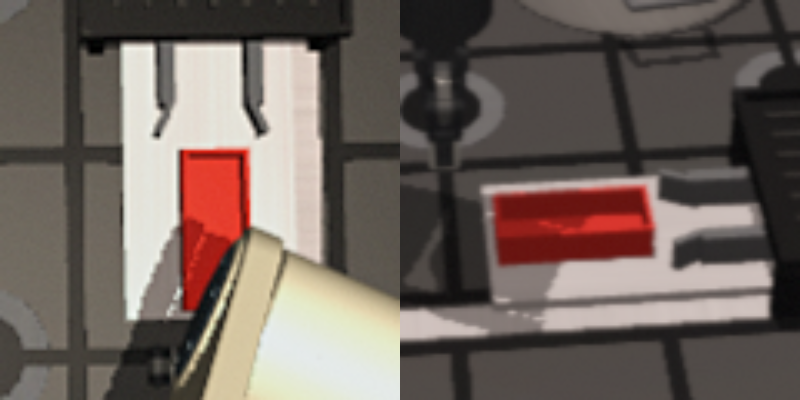

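The tray rests flat on the sill, spanning x≈434–553 with centre y≈-180, squarely in front of the flare. Descending behind it with the fingers shut.

Request:
step_arm([
  [[0,0,0],[0,0,0.1],-1],
  [[0,0,0],[0,0,0.25],-1],
  [[0,0,0],[0,0,0.36],-1],
  [[0,0,0],[0,0,0.41],-1],
  [[0,0,0],[0,0,0.415],-1],
  [[0,0,0],[0,0,0.415],-1],
])

```text
clock: 13.05
eef_pos: [399.1, -179.2, -17.4]
tcp_rot: [-3.141, 0.0, -3.141]
contact_force: [0.0, -0.7, -0.1]
opening: 0.003
grasp_force: 0.0
```

Request:
step_arm([
  [[0,0,0],[-0.05,0,0],-1],
  [[0,0,0],[-0.1,0,0],-1],
  [[0,0,0],[-0.14,0,0],-1],
  [[0,0,0],[-0.18,0,0],-1],
  [[0,0,0],[-0.22,0,0],-1],
  [[0,0,0],[-0.26,0,0],-1],
  [[0,0,0],[-0.3,0,0],-1],
  [[0,0,0],[-0.3,0,0],-1],
])

```text
clock: 13.85
eef_pos: [460.3, -179.3, -17.6]
tcp_rot: [-3.141, 0.002, -3.141]
contact_force: [0.2, 0.8, 0.8]
opening: 0.003
grasp_force: 0.0
```

Run:
```python
from h import *
t=imaging.grab_frame("top")[:,:,::-1];s=imaging.grab_frame("side")[:,:,::-1]
A=cv2.resize(t[165:285,320:440],(400,400));B=cv2.resize(s[210:340,280:410],(400,400))
cv2.imwrite("pics/m8.png",np.hstack([A,B]))
s=telemetry.sense();print(s["eef_pos"],s["tcp_rot"],s["opening"],s["contact_force"])
```

```text
[ 459.1 -179.2  -17.7] [-3.1  0.  -3.1] 0.0003523776246638355 [-0.9  0.3  0.4]
```

View pics/m8.png

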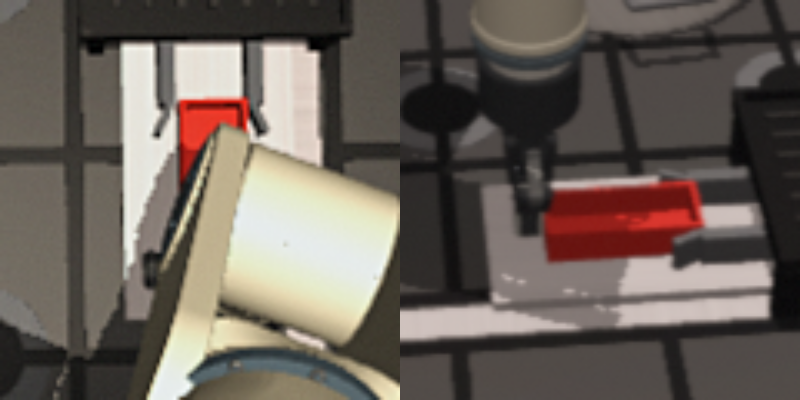

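The tray is entering squarely: its front edge is at the mouth in the top view (crop row 100) and between the flares. Pushing on.

Request:
step_arm([
  [[0,0,0],[-0.04,0,0],-1],
  [[0,0,0],[-0.08,0,0],-1],
  [[0,0,0],[-0.12,0,0],-1],
  [[0,0,0],[-0.16,0,0],-1],
  [[0,0,0],[-0.2,0,0],-1],
  [[0,0,0],[-0.24,0,0],-1],
  [[0,0,0],[-0.28,0,0],-1],
  [[0,0,0],[-0.3,0,0],-1],
])

```text
clock: 14.75
eef_pos: [519.6, -179.1, -17.6]
tcp_rot: [-3.141, 0.001, -3.141]
contact_force: [-4.1, -0.9, 2.7]
opening: -0.003
grasp_force: 1.9
```

Request:
step_arm([
  [[0,0,0],[-0.03,0,0],-1],
  [[0,0,0],[-0.06,0,0],-1],
  [[0,0,0],[-0.09,0,0],-1],
  [[0,0,0],[-0.1,0,0],-1],
  [[0,0,0],[-0.1,0,0],-1],
])

```text
clock: 15.25
eef_pos: [539.1, -179.1, -17.6]
tcp_rot: [-3.141, 0.001, -3.142]
contact_force: [0.0, 0.3, -0.1]
opening: 0.002
grasp_force: 0.0
```

Request:
step_arm([
  [[0,0,0],[-0.01,0,0],-1],
  [[0,0,0],[-0.02,0,0],-1],
  [[0,0,0],[-0.03,0,0],-1],
  [[0,0,0],[-0.03,0,0],-1],
])

```text
clock: 15.65
eef_pos: [544.8, -179.1, -17.7]
tcp_rot: [-3.141, 0.001, 3.141]
contact_force: [-1.6, -0.4, 0.3]
opening: -0.001
grasp_force: 0.6
```

Request:
step_arm([
  [[0,0,0],[-0.01,0,0],-1],
  [[0,0,0],[-0.02,0,0],-1],
  [[0,0,0],[-0.02,0,0],-1],
  [[0,0,0],[-0.02,0,0],-1],
])

```text
clock: 16.05
eef_pos: [549.0, -179.1, -17.7]
tcp_rot: [-3.141, 0.001, 3.142]
contact_force: [-0.1, 0.2, 0.3]
opening: -0.0
grasp_force: 0.0
```

Request:
step_arm([
  [[0,0,0],[-0.01,0,0],-1],
  [[0,0,0],[-0.015,0,0],-1],
  [[0,0,0],[-0.015,0,0],-1],
])

```text
clock: 16.35
eef_pos: [551.4, -179.0, -17.7]
tcp_rot: [3.142, 0.0, 3.142]
contact_force: [-1.3, 0.7, 0.9]
opening: -0.005
grasp_force: 0.9
```

Request:
step_arm([
  [[0,0,0],[-0.005,0,0],-1],
  [[0,0,0],[-0.01,0,0],-1],
  [[0,0,0],[-0.01,0,0],-1],
])

```text
clock: 16.65
eef_pos: [553.7, -179.0, -17.7]
tcp_rot: [-3.141, 0.001, 3.142]
contact_force: [-1.1, -0.1, 0.0]
opening: 0.002
grasp_force: 0.7
```

Request:
step_arm([
  [[0,0,0],[-0.005,0,0],-1],
  [[0,0,0],[-0.01,0,0],-1],
  [[0,0,0],[-0.01,0,0],-1],
])

```text
clock: 16.95
eef_pos: [555.7, -179.1, -17.7]
tcp_rot: [-3.141, 0.001, 3.142]
contact_force: [-1.3, 0.6, 0.6]
opening: -0.005
grasp_force: 0.6
```

Request:
step_arm([
  [[0,0,0],[-0.005,0,0],-1],
  [[0,0,0],[-0.01,0,0],-1],
  [[0,0,0],[-0.01,0,0],-1],
])

```text
clock: 17.25
eef_pos: [556.8, -179.0, -17.8]
tcp_rot: [3.141, -0.001, -3.142]
contact_force: [-5.2, 0.5, 3.1]
opening: 0.001
grasp_force: 2.4
```

Request:
step_arm([
  [[0,0,0],[-0.004,0,0],-1],
  [[0,0,0],[-0.004,0,0],-1],
])

```text
clock: 17.45
eef_pos: [556.8, -178.9, -17.8]
tcp_rot: [3.141, -0.002, -3.142]
contact_force: [-7.3, -0.7, 6.0]
opening: -0.001
grasp_force: 3.9
```

Request:
step_arm([
  [[0,0,0],[-0.003,0,0],-1],
  [[0,0,0],[-0.003,0,0],-1],
])

```text
clock: 17.65
eef_pos: [556.8, -178.9, -17.8]
tcp_rot: [3.141, -0.003, -3.142]
contact_force: [-10.5, -1.7, 7.1]
opening: 0.003
grasp_force: 5.0
```

The tool stalled at x 556.8 (about 555 expected) with rising force, so the tray is against the stop. Backing away to look.

Request:
step_arm([
  [[0,0,0],[0.03,0,0],-1],
  [[0,0,0],[0.1,0,0],-1],
  [[0,0,0],[0.3,0,0],-1],
  [[0,0,0],[0.5,0,0],-1],
  [[0,0,0],[0.7,0,0],-1],
  [[0,0,0],[0.9,0,0],-1],
  [[0,0,0],[0.9,0,0],-1],
])

```text
clock: 18.35
eef_pos: [372.0, -177.2, -18.2]
tcp_rot: [3.139, -0.005, 3.14]
contact_force: [-0.7, 0.5, -0.2]
opening: -0.001
grasp_force: 0.0
```

Request:
step_arm([
  [[0,0,0],[0,0,-0.3],-1],
  [[0,0,0],[0,0,-0.5],-1],
  [[0,0,0],[0,0.5,-0.8],-1],
  [[0,0,0],[0,0.7,-0.8],-1],
  [[0,0,0],[0,0.9,-0.8],-1],
  [[0,0,0],[0,0.9,-0.8],-1],
  [[0,0,0],[0,0.9,-0.8],-1],
  [[0,0,0],[0,0.9,-0.8],-1],
])

```text
clock: 19.15
eef_pos: [379.1, 1.8, 142.6]
tcp_rot: [-3.141, 0.002, -3.138]
contact_force: [-0.1, -0.2, -0.3]
opening: 0.004
grasp_force: 0.0
```

Run:
```python
from h import *
t=imaging.grab_frame("top")[:,:,::-1];s=imaging.grab_frame("side")[:,:,::-1]
A=cv2.resize(t[165:225,350:410],(400,400),interpolation=cv2.INTER_CUBIC);B=cv2.resize(s[230:310,330:410],(400,400),interpolation=cv2.INTER_CUBIC)
C=cv2.resize(t[130:270,150:430],(400,200));D=cv2.resize(s[120:320,240:520],(400,200))
cv2.imwrite("pics/m9.png",np.vstack([np.hstack([A,B]),np.hstack([C,D])]))
g=np.ascontiguousarray(t).astype(float)
hsv=cv2.cvtColor(np.ascontiguousarray(t),cv2.COLOR_BGR2HSV)
m=(((hsv[...,0]<8)|(hsv[...,0]>172))&(hsv[...,1]>150)&(hsv[...,2]>60)).astype(np.uint8)
k,l,st,ce=cv2.connectedComponentsWithStats(m);i=1+np.argmax(st[1:,4]);print(st[i])
x0,y0,w,h,_=st[i]
for c in range(x0,x0+w,2): print(c,np.nonzero(l[:,c]==i)[0].max(),end="; ")
print("\nhome end corners z40",proj("top",[567,-154,40]),proj("top",[567,-204,40]))
print(at_z("top",(x0+w/2-.5,y0+h-.5),40))
```

```text
[373 177  22  28 554]
373 183; 375 203; 377 203; 379 203; 381 203; 383 203; 385 203; 387 203; 389 204; 391 204; 393 203; 
home end corners z40 [373.3 204.2] [393.5 204. ]
[ 566.  -179.2   40. ]
```

View pics/m9.png

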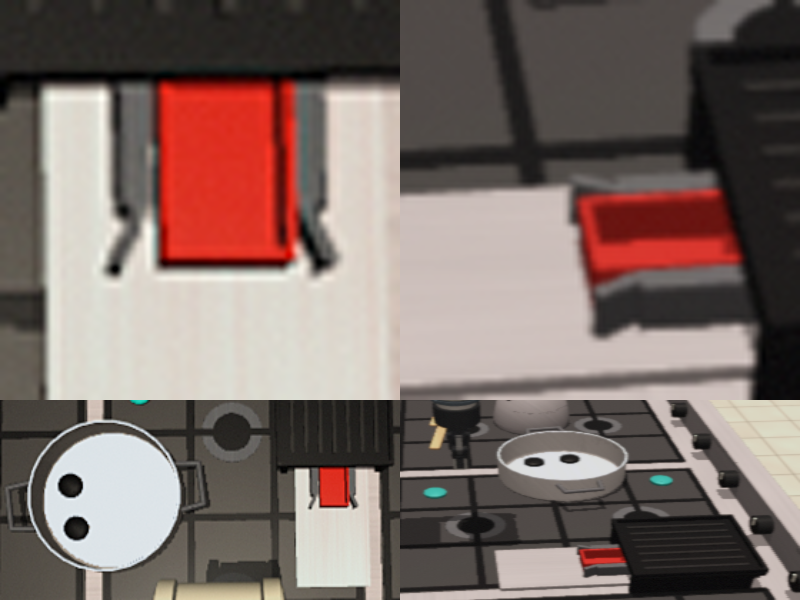

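The tray is home: its outer end is at x≈566 (567 expected), square to about a pixel, level between the rails. The pot and both caps are unmoved, and the arm is clear.

```bash
python3 -c "
from rig import r
print(r.sign_off())"
```

```text
the job is handed in; nothing more can be done
None
```

The red tray was set down on the sill, released, then pushed fully home against the stop, ending square and level with the pot and caps unmoved; the job was handed in at about 19 s.

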